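# Put the round clay cutters back in their graduated tray

## Task

The sprigs are cut, so put the four round clay cutters back in their wooden tray in order of size, each in the recess made for it, from the smallest cutter in the smallest recess to the largest in the largest. Each must stand upright and fully home on the floor of its recess, and be let go.

Things in the scene. Friction and masses are not known exactly. Their poses are not given: they have to be found in the camera images.
- cutter_small: the smallest of four round clay cutters: closed dark steel ring, 34 mm diameter, 30 mm high (bead near its top 3 mm wider), with a turned pale-wood knob; upright, loose, about 80 g. Origin: centre of its underside, z up. Same knob on all: 25 mm diameter, straight side 48 to 59 mm above the origin, top at 66 mm, neck of 16 mm below. Grip the knob from above, any yaw
- cutter_medium: the second smallest of four round clay cutters: closed dark steel ring, 46 mm diameter, 30 mm high (bead near its top 3 mm wider), with a turned pale-wood knob; upright, loose, about 104 g. Origin: centre of its underside, z up. Same knob on all: 25 mm diameter, straight side 48 to 59 mm above the origin, top at 66 mm, neck of 16 mm below. Grip the knob from above, any yaw
- cutter_large: the second largest of four round clay cutters: closed dark steel ring, 58 mm diameter, 30 mm high (bead near its top 3 mm wider), with a turned pale-wood knob; upright, loose, about 128 g. Origin: centre of its underside, z up. Same knob on all: 25 mm diameter, straight side 48 to 59 mm above the origin, top at 66 mm, neck of 16 mm below. Grip the knob from above, any yaw
- cutter_largest: the largest of four round clay cutters: closed dark steel ring, 70 mm diameter, 30 mm high (bead near its top 3 mm wider), with a turned pale-wood knob; upright, loose, about 152 g. Origin: centre of its underside, z up. Same knob on all: 25 mm diameter, straight side 48 to 59 mm above the origin, top at 66 mm, neck of 16 mm below. Grip the knob from above, any yaw
- cutter_tray: fixed hardwood tray, 287 x 97 x 20 mm, with a row of four round recesses of graduated diameter, each 14 mm deep, 3 mm chamfer at the mouth. Origin: centre of its underside; x runs along the row from the smallest recess towards the largest, z up. Any yaw. Recess centres on its x axis: -111 mm, -55 mm, 13 mm, 93 mm; all at y = 0
- recess_small (a point): centre of the floor of the smallest recess in the tray (43 mm diameter at the floor, for the 34 mm cutter); the floor is 6 mm above the table, 14 mm below the tray's top; x axis as the tray's
- recess_medium (a point): centre of the floor of the second smallest recess in the tray (55 mm diameter at the floor, for the 46 mm cutter); the floor is 6 mm above the table, 14 mm below the tray's top; x axis as the tray's
- recess_large (a point): centre of the floor of the second largest recess in the tray (67 mm diameter at the floor, for the 58 mm cutter); the floor is 6 mm above the table, 14 mm below the tray's top; x axis as the tray's
- recess_largest (a point): centre of the floor of the largest recess in the tray (79 mm diameter at the floor, for the 70 mm cutter); the floor is 6 mm above the table, 14 mm below the tray's top; x axis as the tray's
Not all that is in view belongs to the job. Leave any orange or red look-alike of the cutter_small alone.

How it is judged:
At the end, for the whole second after the job is handed in: Each of the four cutters stands in its own recess of the tray: centre within 9 mm of the recess's centre, underside within 4 mm of the recess floor, upright within 0.12 rad, at rest and released (horizontal distance between cutter_small and recess_small below 0.009 m and z of cutter_small in the frame of recess_small below 0.004 m and angle between each of cutter_small, cutter_medium, cutter_large, cutter_largest's own z axis and vertical below 0.12 rad and linear speed of each of cutter_small, cutter_medium, cutter_large, cutter_largest below 0.02 m/s and horizontal distance between cutter_medium and recess_medium below 0.009 m and z of cutter_medium in the frame of recess_medium below 0.004 m and horizontal distance between cutter_large and recess_large below 0.009 m and z of cutter_large in the frame of recess_large below 0.004 m and horizontal distance between cutter_largest and recess_largest below 0.009 m and z of cutter_largest in the frame of recess_largest below 0.004 m); the robot touches nothing.
It also fails if it takes over 99 s, if anything falls off the work surface, if the arm or the gripper's body presses on something with over 40 N, if the wrist force passes 120 N, or if a joint passes its speed limit or range.

## Robot

A 6-joint arm with a two-finger parallel gripper is mounted at the origin on a cart in front of the work surface, level with it; the furniture and walls round the work are solid. World frame = base frame: x ahead of the robot, y to its left, z up, the work surface at z = 0. Lengths are in m, angles in rad, forces in N, time in s.
With the tool pointing down it reaches from about 0.225 to 0.875 m from the base axis. Payload 3.4 kg.
Tool frame: the origin (TCP) lies at the very end of the fingers, on their centre line; the grasp point (between the pads) lies 19 mm behind it; z points along the fingers, y is the line along which they close (so a half turn about z gives the same grasp; the last joint's range is limited). The gripper opens to 85 mm and grips with 20 to 120 N. Pads are 22 mm wide; open, the fingers measure 114 mm over their backs; the gripper's body (76 mm by 85 mm) begins 54 mm behind the grasp point. The pads swing forward as they close: fully open they stand 13 mm farther back than shut.
Start: joints at [1.021, 0.276, 1.505, -0, 1.361, -0.121], TCP at [0.239, 0.523, 0.231] pointing down, gripper open.
Joint ranges: [-2.89, 2.89], [-0.75, 2.08], [0.22, 2.7], [-1.18, 4.32], [0.11, 2.71], [-2.7, 2.7]. Speed limits (rad/s): [2.57, 2.57, 3.14, 3.14, 3.14, 3.14].

## Interface

Orientations are given as a unit quaternion [w, x, y, z].
In Python, from rig import readout, vision, manip gives the robot as it stands.
- The arm moves only by the shell command python3 -m handwheel 'ROWS' [FORCE]. ROWS is JSON, a list of rows, each a list of 3 entries, a list of its own where there are three numbers: the shift along the tool's x, y, z in mm, then the turn, a rotation vector about the tool's x, y, z in units of 6 degrees (1.0 is 6 degrees), then the closure, from -1 (fully open) to 1 (shut), so that 0 is half open. A call has 1 to 20 rows; each row shifts and turns the commanded pose from where the row before left it, along the tool's axes as they then stand; what a row does not reach is not made up. A row lasts 1/8 s, in which the tool goes at most 62.5 mm and 10.7 degrees, less where a joint would pass 70% of its speed; a pose out of reach is approached as far as the arm can. A call is refused whole if a number of a shift passes 62.5 or a number of a turn 1, either way. A call with a gripper value outside its range is refused whole. The fingers move at their own pace and stop on an object; FORCE is the grip in N (left out, the last holds). Time passes only in rows, so rows that do not move let the fingers close. It gives the time, the measured TCP pose, the force, the opening and the grip force at its end, in the units of the state.
- readout.get_state(): the state, without advancing time (a new reading comes with each control period).
- vision.get_image(name): name is "scene" or "top" or "wrist"; returns the picture (480x640x3 uint8, blue, green, red); there is no depth.
- vision.camera_params(name): a dict with "intrinsics" (3x3 intrinsics, pixels), "rvec" (rotation vector, rad) and "tvec" (3), from world to camera coordinates, as OpenCV has them; the wrist camera has in their place "hand_eye" (4x4, takes a point from camera to tool coordinates, whose origin is the TCP and whose axes are the flange's). Camera axes: x right, y down, z forward; pixel columns grow to the right and rows downward; lengths in m; the calibration is good to about 2 mm. A picture is of the moment at which its call begins: read the wrist's pose just before it. camera_params takes no time and is no camera call.
- manip.sign_off(): hands the job in; it is judged then, once.
The state is a dict: "clock": time; "qpos": joint angles; "qd": joint speeds; "effort": joint torques, N m; "position": TCP position; "ee_rot": TCP orientation; "contact_force": force on the tool from outside, world axes, zero at the start; "moment": the same for the moment, N m; "width": finger opening in m; "gripper_force": force on a finger pad.
Only numpy, scipy, OpenCV 4.12 (cv2) and the standard library are available. Lean on these libraries where they do the work, as an engineer would, in place of code of your own. Each camera call takes 0.05 s, during which the arm holds its last target. There are 200 camera calls.

## Working session

There is one attempt and no reset: what is moved stays moved. The work goes in short steps, Python scripts to look and compute and a shell command to move; the robot and the scene stay as the last step left them, time stands still between calls to the robot, and variables do not carry over. Pictures are saved under pics/ and viewed, at most 14 in all, crops included, and the job is handed in when it is done.

```bash
mkdir -p pics; python3 - <<'E'
from rig import readout, vision
import cv2
for n in("top","scene"):
    cv2.imwrite(f"pics/{n}0.png",vision.get_image(n)); print(n,vision.camera_params(n))
print(vision.camera_params("wrist"))
s=readout.get_state();print(s)
E
```

```text
top {'intrinsics': array([[579.07249124,   0.        , 324.03791333],
       [  0.        , 579.07249124, 241.34115561],
       [  0.        ,   0.        ,   1.        ]]), 'rvec': array([ 2.13749661, -2.20040028,  0.10886037]), 'tvec': array([0.11446948, 0.5263557 , 1.24948513])}
scene {'intrinsics': array([[611.6417731 ,   0.        , 320.51131006],
       [  0.        , 611.6417731 , 233.88405897],
       [  0.        ,   0.        ,   1.        ]]), 'rvec': array([ 2.21682877, -0.76415627,  0.35472789]), 'tvec': array([-0.37073887,  0.31010335,  0.93101604])}
{'intrinsics': array([[426.32195314,   0.        , 315.78847706],
       [  0.        , 426.32195314, 243.12125626],
       [  0.        ,   0.        ,   1.        ]]), 'hand_eye': array([[ 5.79851586e-04, -9.50027774e-01, -3.12164848e-01,
         7.97375960e-02],
       [ 9.99999660e-01,  7.33715901e-04, -3.75439758e-04,
         4.69867522e-04],
       [ 5.85718510e-04, -3.12164524e-01,  9.50027877e-01,
        -1.43316011e-01],
       [ 0.00000000e+00,  0.00000000e+00,  0.00000000e+00,
         1.00000000e+00]])}
{'clock': 0.1, 'qpos': array([ 1.02097975e+00,  2.76523067e-01,  1.50598814e+00,  1.19121324e-06,
        1.36067000e+00, -1.21005225e-01]), 'qd': array([ 0.00040585,  0.00028677, -0.00547077,  0.00285169, -0.00064768,
       -0.0014849 ]), 'effort': array([ 3.81599375e-04, -4.17700267e+01, -2.46404493e+01, -7.56565601e-05,
        5.92142125e-03, -1.00438919e-05]), 'position': array([0.23884925, 0.52254936, 0.23053848]), 'ee_rot': array([-2.61991098e-04,  2.12766804e-01,  9.77102685e-01, -7.49821887e-04]), 'contact_force': array([-0.17354047,  0.14411217, -0.88455836]), 'moment': array([ 0.0006419 ,  0.02494047, -0.01164407]), 'gripper_force': 0.0, 'width': 0.08535447662779853}
```

View pics/top0.png

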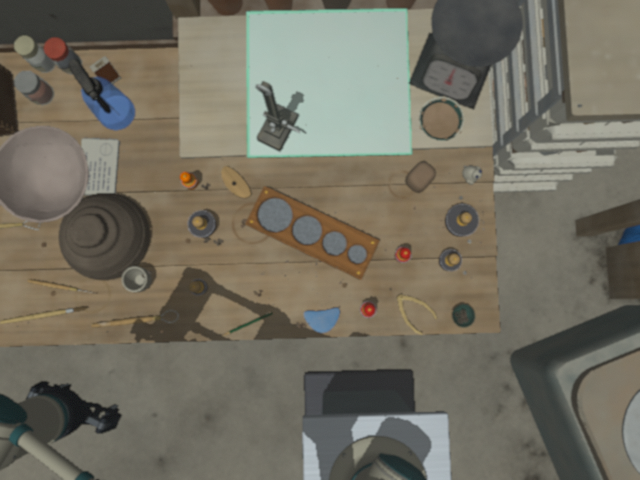

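View pics/scene0.png

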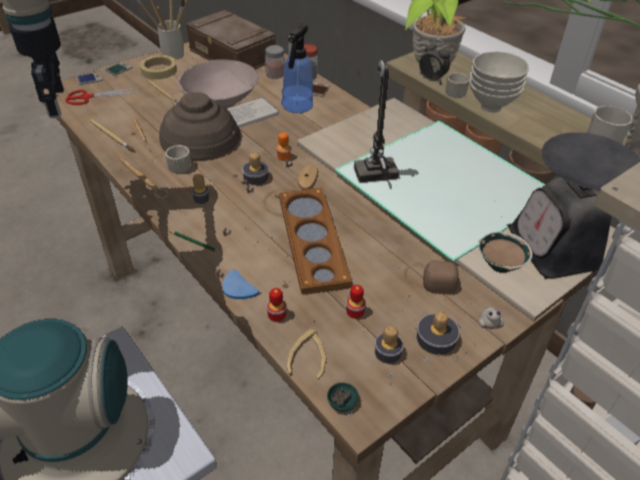

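The top view shows what could be taken for cutters: (202,222), (197,287) in shadow, (461,219) and (450,259) with dark rings and wood knobs. The look-alikes are orange at (188,180) and red at (404,253) and (369,309). The tray runs from its largest recess at (275,214) to its smallest at (357,254). I'll check this in a close crop.

```bash
cat > h.py <<'E'
import numpy as np, cv2
from rig import readout, vision
from scipy.spatial.transform import Rotation as R
def cam(n):
    p=vision.camera_params(n); K=p["intrinsics"]
    if n=="wrist":
        s=readout.get_state(); w,x,y,z=s["ee_rot"]
        T=np.eye(4);T[:3,:3]=R.from_quat([x,y,z,w]).as_matrix();T[:3,3]=s["position"]
        T=T@p["hand_eye"]; return K,T[:3,:3],T[:3,3]
    M=cv2.Rodrigues(p["rvec"])[0]; return K,M.T,-M.T@p["tvec"]
def hit(c,uv,z):
    K,M,o=c; d=M@np.linalg.solve(K,[uv[0],uv[1],1]); return o+d*(z-o[2])/d[2]
def proj(c,P):
    K,M,o=c; q=K@(M.T@(np.asarray(P)-o)); return q[:2]/q[2]
def move(P,yaw=None):
    """shift in tool mm, and turn units about tool z to bring tool y to world yaw (mod pi)"""
    s=readout.get_state(); w,x,y,z=s["ee_rot"]; A=R.from_quat([x,y,z,w]).as_matrix()
    ty=np.arctan2(A[1,1],A[0,1])
    out=np.round(A.T@(np.asarray(P)-s["position"])*1000,1)
    print("pos",s["position"].round(4),"shift",out,"ty deg",np.degrees(ty).round(1),"tilt",np.degrees(np.arccos(-A[2,2])).round(2))
E
python3 - <<'E'
from h import *
im=cv2.imread("pics/top0.png"); c=cam("top")
hsv=cv2.cvtColor(im,cv2.COLOR_BGR2HSV)
cv2.imwrite("pics/c1.png",np.hstack([cv2.resize(im[170:310,165:265],None,fx=4,fy=4,interpolation=2),cv2.resize(im[170:310,400:500],None,fx=4,fy=4,interpolation=2)]))
for uv in[(202,220),(197,286),(462,218),(451,258)]: print(uv,hit(c,uv,.06).round(3), hsv[uv[1],uv[0]])
for uv in[(275,214),(307,230),(335,243),(357,254)]: print(uv,hit(c,uv,.006).round(3))
E
```

```text
(202, 220) [0.58  0.361 0.06 ] [ 19 110 107]
(197, 286) [0.438 0.372 0.06 ] [ 19 103  84]
(462, 218) [ 0.568 -0.199  0.06 ] [ 19 111 136]
(451, 258) [ 0.482 -0.171  0.06 ] [ 19 113 149]
(275, 214) [0.597 0.208 0.006]
(307, 230) [0.558 0.137 0.006]
(335, 243) [0.527 0.075 0.006]
(357, 254) [0.501 0.026 0.006]
```

View pics/c1.png

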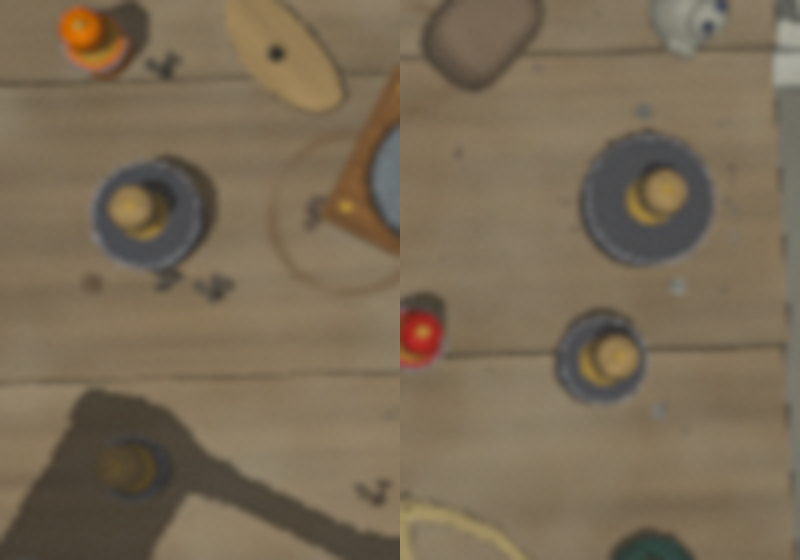

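Ring widths in the crop are about 27 px at left (202,223), 33 px at (462,220) and 22 px at (450,259). The smallest is in shadow at about (199,287). So these are large, largest, medium and small, and the orange and red ones are toys. Next I'll measure them precisely.

```bash
python3 - <<'E'
from h import *
c=cam("top");im=cv2.imread("pics/top0.png")
ring={"large":(202,223.5),"largest":(462,219.75),"medium":(450.2,259.2),"small":(200,286.7)}
knob={"large":(197.8,222),"largest":(466.2,217.5),"medium":(454.2,259),"small":(195.5,286.5)}
for k in ring: print(k,"ring",hit(c,ring[k],.027)[:2].round(4),"knob",hit(c,knob[k],.064)[:2].round(4))
# recess floors: blue-grey blobs within the tray
hsv=cv2.cvtColor(im,cv2.COLOR_BGR2HSV)
m=((hsv[...,0]>95)&(hsv[...,0]<130)&(hsv[...,1]>20)).astype(np.uint8)
m[:,:245]=0;m[:,385:]=0;m[:185]=0;m[285:]=0
n,l,st,ce=cv2.connectedComponentsWithStats(cv2.morphologyEx(m,cv2.MORPH_OPEN,np.ones((3,3))))
for i in range(1,n):
    if st[i,4]>60:
        (e)=cv2.minEnclosingCircle(cv2.findContours((l==i).astype(np.uint8),0,1)[0][0]); print(ce[i],st[i],e,hit(c,ce[i],.006).round(4),hit(c,ce[i],.02).round(4))
m=cv2.inRange(hsv,(5,110,60),(18,255,255));m[:,:245]=0;m[:,385:]=0;m[:180]=0;m[290:]=0
q=max(cv2.findContours(m,0,1)[0],key=cv2.contourArea);r=cv2.minAreaRect(q)
b=np.array([hit(c,p,.02) for p in cv2.boxPoints(r)]);print(r,b.mean(0).round(4),np.linalg.norm(np.diff(b[:,:2],axis=0),axis=1))
v=[b[i+1]-b[i] for i in(0,1)];v=max(v,key=np.linalg.norm);print(np.degrees(np.arctan2(v[1],v[0])))
move([.438,.372,.2])
E
```

```text
large ring [0.5769 0.3678] knob [0.5753 0.369 ]
largest ring [ 0.5685 -0.2071] knob [ 0.5682 -0.2074]
medium ring [ 0.482  -0.1766] knob [ 0.4798 -0.1771]
small ring [0.4377 0.3732] knob [0.4373 0.3748]
((312.0016784667969, 232.09169006347656), (128.8907012939453, 44.01646041870117), 25.51386833190918) [0.552  0.1258 0.02  ] [0.09865055 0.28768546 0.0976375 ]
-117.40808016143278
pos [0.2388 0.5225 0.2305] shift [-243.7  -54.1   30.6] ty deg 65.4 tilt 0.09
```

Tray centre is (0.552, 0.126) with measured size 288x98 mm and row yaw 62.6°. I'll turn the tool so the fingers close across the row (ty = -27.4°).

```bash
python3 -m handwheel '[[[0,0,0],[0,0,0.97],-1],[[0,0,0],[0,0,0.97],-1],[[0,0,0],[0,0,0.97],-1],[[0,0,0],[0,0,0.97],-1],[[0,0,0],[0,0,0.97],-1],[[0,0,0],[0,0,0.97],-1],[[0,0,0],[0,0,0.97],-1],[[0,0,0],[0,0,0.97],-1],[[0,0,0],[0,0,0.97],-1],[[0,0,0],[0,0,0.97],-1],[[0,0,0],[0,0,0.97],-1],[[0,0,0],[0,0,0.97],-1],[[0,0,0],[0,0,0.97],-1],[[0,0,0],[0,0,0.97],-1],[[0,0,0],[0,0,0.97],-1],[[0,0,0],[0,0,0.94],-1],[[0,0,0],[0,0,0],-1]]' 30
python3 - <<'E'
from h import *
move([.4375,.374,.18])
E
```

```text
clock: 2.22
position: [0.2389, 0.5227, 0.2309]
ee_rot: [0.0, 0.855, 0.519, -0.0]
contact_force: [-0.3, -0.1, 0.2]
width: 0.0852
gripper_force: 0.0
pos [0.2389 0.5227 0.2309] shift [-40.5 244.8  50.9] ty deg -27.4 tilt 0.05
```

```bash
python3 -m handwheel '[[[-4,24.5,5],[0,0,0],-1],[[-4,24.5,5],[0,0,0],-1],[[-4,24.5,5],[0,0,0],-1],[[-4,24.5,5],[0,0,0],-1],[[-4,24.5,5],[0,0,0],-1],[[-4,24.5,5],[0,0,0],-1],[[-4,24.5,5],[0,0,0],-1],[[-4,24.5,5],[0,0,0],-1],[[-4,24.5,5],[0,0,0],-1],[[-4,24.5,5],[0,0,0],-1],[[0,0,0],[0,0,0],-1],[[0,0,0],[0,0,0],-1]]'
python3 - <<'E'
from h import *
c=cam("wrist");im=vision.get_image("wrist");cv2.imwrite("pics/w1.png",im)
move([.4375,.374,.036]);print(proj(c,[.4375,.374,.064]),proj(c,[.4375,.374,.027]))
t=cam("top");cv2.imwrite("pics/top1.png",vision.get_image("top"))
E
```

```text
clock: 3.72
position: [0.4374, 0.3746, 0.1813]
ee_rot: [-0.0, 0.855, 0.519, -0.0]
contact_force: [0.1, 0.5, -0.1]
width: 0.0855
gripper_force: 0.0
pos [0.4372 0.3748 0.1814] shift [ -0.6   0.7 145.4] ty deg -27.5 tilt 0.04
[315.93272079 236.18941043] [315.90013694 221.02159705]
```

View pics/w1.png

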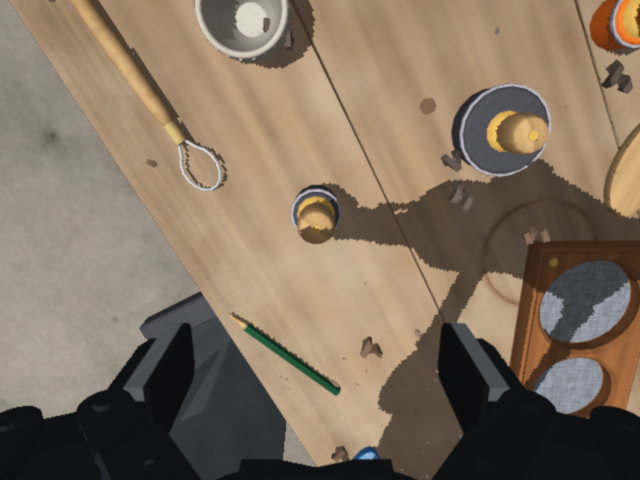

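Wrist view: the small cutter is at about (316,215), the large one at (505,130), and the tray is at lower right. The small one sits a little higher in the picture than predicted, so I'll measure it against both views.

```bash
python3 - <<'E'
from h import *
c=cam("wrist");im=cv2.imread("pics/w1.png");t=cam("top");tp=cv2.imread("pics/top1.png")
hs=cv2.cvtColor(im,cv2.COLOR_BGR2HSV)
m=cv2.inRange(hs,(10,90,60),(25,255,255))[180:260,285:350]
for q in cv2.findContours(m,0,1)[0]:
    if cv2.contourArea(q)>100: print(cv2.boundingRect(q),"off (285,180)")
for uv in[(315.5,210),(505,130),(316,222)]: print(uv,hit(c,uv,.028)[:2].round(4),hit(c,uv,.064)[:2].round(4))
cv2.imwrite("pics/c2.png",np.hstack([cv2.resize(im[170:260,270:360],None,fx=5,fy=5,interpolation=2),cv2.resize(tp[255:315,165:225],(450,450),interpolation=2)])[:,:800])
E
```

```text
(12, 16, 38, 48) off (285,180)
(315.5, 210) [0.441  0.3819] [0.445  0.3897]
(505, 130) [0.5799 0.3722] [0.5671 0.3811]
(316, 222) [0.4372 0.3738] [0.4417 0.3826]
```

View pics/c2.png

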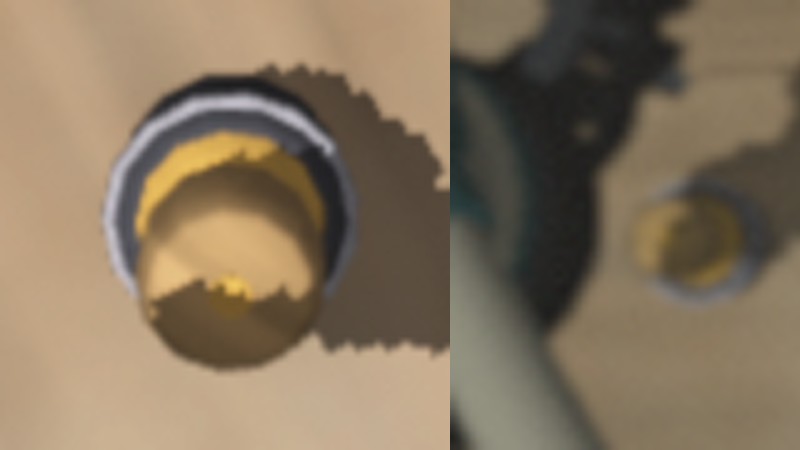

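```bash
python3 - <<'E'
from h import *
c=cam("wrist");t=cam("top")
print(hit(c,(316.4,228),.066),hit(c,(316,212.5),.027))
# top crop: knob left edge 633 right ~740, ring 640..770 -> centers
print(hit(t,(165+(690-450)/7.5,255+243/7.5),.06),hit(t,(165+(707-450)/7.5,255+243/7.5),.027))
for z in (.066,): print(proj(t,hit(c,(316.4,228),.066)), proj(c,hit(t,(195.5,286.5),.064)))
# fiducial: tray/large cutter in wrist
print("large ring wrist",hit(c,(503,130),.027),"knobtop",hit(c,(533,134),.066))
E
```

```text
[0.44040616 0.37947886 0.066     ] [0.44037494 0.37985808 0.027     ]
[0.43538839 0.37251405 0.06      ] [0.43617054 0.37482868 0.027     ]
[193.07670199 285.06171176] [315.40602009 235.53029855]
large ring wrist [0.57909034 0.37255468 0.027     ] knobtop [0.58030008 0.37186641 0.066     ]
```

The wrist reads (3,5) mm from the top camera on both cutters, which is a constant calibration bias. I'll use the midpoint for both cutters and tray, and descend on the small one.

```bash
python3 - <<'E'
from h import *
move([.439,.377,.034])
E
```

```text
pos [0.4372 0.3749 0.1815] shift [  2.6   0.7 147.5] ty deg -27.4 tilt 0.03
```

```bash
python3 -m handwheel '[[[2.6,0.7,25],[0,0,0],-1],[[0,0,25],[0,0,0],-1],[[0,0,25],[0,0,0],-1],[[0,0,25],[0,0,0],-1],[[0,0,25],[0,0,0],-0.4],[[0,0,12],[0,0,0],-0.2],[[0,0,10.5],[0,0,0],-0.1],[[0,0,0],[0,0,0],0],[[0,0,0],[0,0,0],0.8],[[0,0,0],[0,0,0],0.8],[[0,0,0],[0,0,0],0.8],[[0,0,0],[0,0,0],0.8],[[0,0,0],[0,0,0],0.8],[[0,0,0],[0,0,0],0.8]]' 40
python3 -m handwheel '[[[0,0,-15],[0,0,0],0.8],[[0,0,-20],[0,0,0],0.8],[[0,0,-20],[0,0,0],0.8],[[0,0,-20],[0,0,0],0.8],[[0,0,-15],[0,0,0],0.8],[[0,0,0],[0,0,0],0.8]]'
python3 - <<'E'
from h import *
c=cam("wrist");im=vision.get_image("wrist");cv2.imwrite("pics/w2.png",im)
move([.5022,.0294,.124])
for n,d in(("s",-.111),("m",-.055),("l",.013),("L",.093)): print(n,np.array([.5537,.128])+d*np.array([.460,.888]))
E
```

```text
clock: 5.58
position: [0.4401, 0.3768, 0.0346]
ee_rot: [-0.0, 0.855, 0.519, 0.001]
contact_force: [-1.7, 1.7, 5.7]
width: 0.0233
gripper_force: 39.6
clock: 6.32
position: [0.4406, 0.3767, 0.1252]
ee_rot: [0.0, 0.855, 0.519, 0.001]
contact_force: [-0.0, 0.3, -1.6]
width: 0.0224
gripper_force: 39.4
pos [0.4399 0.3763 0.1241] shift [-2.789e+02  2.155e+02  1.000e-01] ty deg -27.5 tilt 0.04
s [0.50264  0.029432]
m [0.5284  0.07916]
l [0.55968  0.139544]
L [0.59648  0.210584]
```

View pics/w2.png

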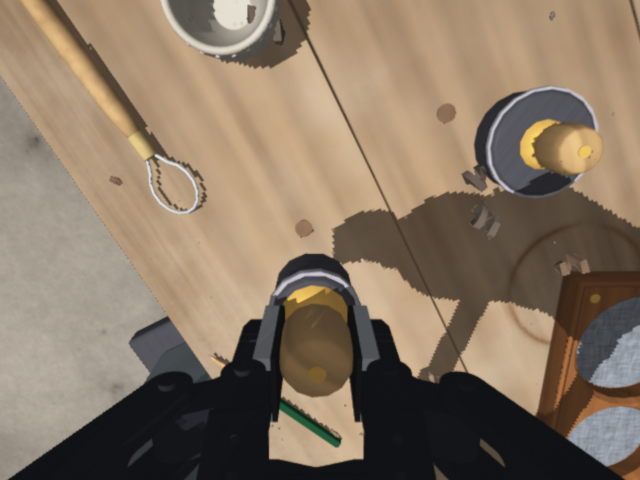

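The small cutter is held: dimple at (317,375), bead about 276–354 px wide. I'll check the grip consistency and compute the in-hand offset.

```bash
cat >> h.py <<'E'
def inhand(c,dim):
    # tool-frame xy of the knob dimple, if not slipped (top 66 above underside; TCP 34 above underside => top at tool z=-0.032)
    s=readout.get_state()
    P=hit(c,dim,s["position"][2]+.032); w,x,y,z=s["ee_rot"]
    return ((R.from_quat([x,y,z,w]).as_matrix().T@(P-s["position"]))*1000).round(1)
E
python3 - <<'E'
from h import *
c=cam("wrist")
print(inhand(c,(317,375)))
P=hit(c,(317,375),.156);print(P,proj(c,P-[0,0,.039]),[proj(c,P-[0,0,.039]+18.5e-3*np.array(v)) for v in([.887,-.46,0],[-.887,.46,0],[.46,.888,0])])
E
```

```text
[  1.4   0.6 -32. ]
[0.44098483 0.37709469 0.156     ] [316.56067143 314.98440232] [array([363.57559309, 314.89772669]), array([269.53241819, 315.07110253]), array([316.50980245, 271.21839055])]
```

```bash
python3 -m handwheel '[[[-20,15,0],[0,0,0],0.8],[[-27,21,0],[0,0,0],0.8],[[-27,21,0],[0,0,0],0.8],[[-27,21,0],[0,0,0],0.8],[[-27,21,0],[0,0,0],0.8],[[-27,21,0],[0,0,0],0.8],[[-27,21,0],[0,0,0],0.8],[[-27,21,0],[0,0,0],0.8],[[-27,21,0],[0,0,0],0.8],[[-27,21,0],[0,0,0],0.8],[[-16,11,0],[0,0,0],0.8],[[0,0,20],[0,0,0],0.8],[[0,0,0],[0,0,0],0.8],[[0,0,0],[0,0,0],0.8]]'
python3 - <<'E'
from h import *
c=cam("wrist");im=vision.get_image("wrist");cv2.imwrite("pics/w3.png",im)
move([.5026,.0294,.040])
E
```

```text
clock: 8.12
position: [0.5014, 0.0297, 0.1036]
ee_rot: [-0.0, 0.855, 0.519, -0.0]
contact_force: [0.9, -0.3, -0.6]
width: 0.0232
gripper_force: 39.4
pos [0.5017 0.0298 0.104 ] shift [ 0.  1. 64.] ty deg -27.5 tilt 0.01
```

View pics/w3.png

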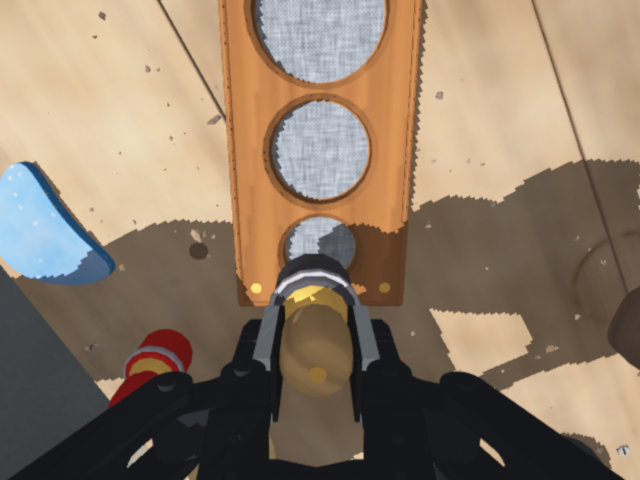

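Wrist view: recesses lie in line above the cutter, medium at (320,150) and small at about (320,247) behind it. Next is a wrist-only measurement of the tray.

```bash
python3 - <<'E'
from h import *
c=cam("wrist");im=cv2.imread("pics/w3.png");hs=cv2.cvtColor(im,cv2.COLOR_BGR2HSV)
m=cv2.inRange(hs,(0,0,130),(180,60,255));m[:,:262]=0;m[:,378:]=0;m[:90]=0;m[210:]=0
q=max(cv2.findContours(m,0,1)[0],key=cv2.contourArea);e=cv2.fitEllipse(q);print(e)
p=hit(c,e[0],.006);print("med",p, "width",[np.linalg.norm(hit(c,(e[0][0]+s*e[1][1]/2,e[0][1]),.006)-p) for s in(1,-1)])
pw=[hit(c,(u,v),.02) for u,v in((256,288),(385,288))];print("pins",pw,np.mean(pw,0))
print("small from med",p[:2]-.056*np.array([.460,.888]))
s=readout.get_state();w,x,y,z=s["ee_rot"];A=R.from_quat([x,y,z,w]).as_matrix()
print("cutter wrist-based",hit(c,(317,375),s["position"][2]+.032),"tcp",s["position"], "dim",inhand(c,(317,375)))
E
```

```text
((321.7115173339844, 149.5718536376953), (90.14458465576172, 96.58557891845703), 5.6136016845703125)
med [0.53075952 0.07770671 0.006     ] width [np.float64(0.026839715983415946), np.float64(0.026831448522303288)]
pins [array([0.46125845, 0.02643372, 0.02      ]), array([ 0.52776464, -0.00815937,  0.02      ])] [0.49451155 0.00913718 0.02      ]
small from med [0.50499952 0.02797871]
cutter wrist-based [0.50286603 0.03072697 0.13597566] tcp [0.50170865 0.02980379 0.10397566] dim [  1.4   0.6 -32. ]
```

```bash
python3 -m handwheel '[[[-0.5,2,15],[0,0,0],0.8],[[0,0,20],[0,0,0],0.8],[[0,0,12],[0,0,0],0.8],[[0,0,8],[0,0,0],0.8],[[0,0,5],[0,0,0],0.8],[[0,0,3],[0,0,0],0.8],[[0,0,0],[0,0,0],0.8],[[0,0,0],[0,0,0],0.8]]'
python3 - <<'E'
from h import *
move([.5026,.0294,.040])
E
```

```text
clock: 9.18
position: [0.5034, 0.0282, 0.0411]
ee_rot: [0.0, 0.855, 0.519, 0.0]
contact_force: [0.4, 1.0, -0.5]
width: 0.023
gripper_force: 39.4
pos [0.5034 0.0282 0.0411] shift [ 0.7 -1.2  1.1] ty deg -27.5 tilt 0.04
```

```bash
python3 -m handwheel '[[[0,0,1.2],[0,0,0],0.8],[[0,0,0],[0,0,0],0.8],[[0,0,0],[0,0,0],0],[[0,0,0],[0,0,0],-0.2],[[0,0,0],[0,0,0],-0.2],[[0,0,-15],[0,0,0],-0.2],[[0,0,-25],[0,0,0],-0.2],[[0,0,-25],[0,0,0],-0.2],[[0,0,-25],[0,0,0],-0.2],[[0,0,-25],[0,0,0],-0.5],[[0,0,-20],[0,0,0],-1],[[0,0,0],[0,0,0],-1],[[0,0,0],[0,0,0],-1]]'
python3 - <<'E'
from h import *
c=cam("wrist");im=vision.get_image("wrist");cv2.imwrite("pics/w4.png",im)
move([.4825,-.1748,.17])
E
```

```text
clock: 10.8
position: [0.5025, 0.0283, 0.1737]
ee_rot: [-0.0, 0.855, 0.519, -0.001]
contact_force: [-0.2, -1.0, -0.1]
width: 0.0856
gripper_force: 0.0
pos [0.5023 0.0282 0.1734] shift [-189.2   76.3    3.4] ty deg -27.5 tilt 0.13
```

View pics/w4.png

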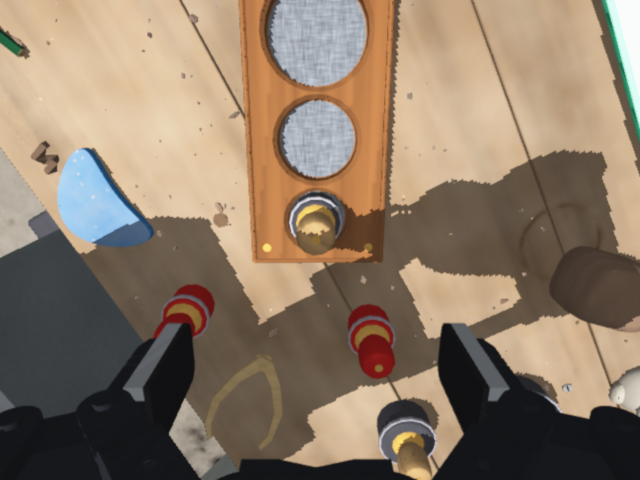

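The small cutter is standing in its recess at (316,225). Medium is visible at (405,440), and the red toy at (372,345) stays clear. On to the medium.

```bash
python3 -m handwheel '[[[-27,10.9,0],[0,0,0],-1],[[-27,10.9,0],[0,0,0],-1],[[-27,10.9,0],[0,0,0],-1],[[-27,10.9,0],[0,0,0],-1],[[-27,10.9,0],[0,0,0],-1],[[-27,10.9,0],[0,0,0],-1],[[-27,10.9,0],[0,0,0],-1],[[0,0,0],[0,0,0],-1],[[0,0,0],[0,0,0],-1]]'
python3 - <<'E'
from h import *
c=cam("wrist");im=vision.get_image("wrist");cv2.imwrite("pics/w5.png",im)
move([.4825,-.1748,.034])
for p in([.4825,-.1748],[.5702,-.205]):print(proj(c,p+[.066]),proj(c,p+[.027]))
E
```

```text
clock: 11.98
position: [0.483, -0.1739, 0.1737]
ee_rot: [-0.001, 0.855, 0.519, -0.0]
contact_force: [0.8, 0.0, -0.1]
width: 0.0857
gripper_force: 0.0
pos [ 0.4831 -0.1737  0.1739] shift [ -1.4   0.2 139.9] ty deg -27.5 tilt 0.11
[315.52380654 241.70127087] [315.61166226 224.70942596]
[466.20473953 220.32592828] [447.46229246 205.75653144]
```

View pics/w5.png

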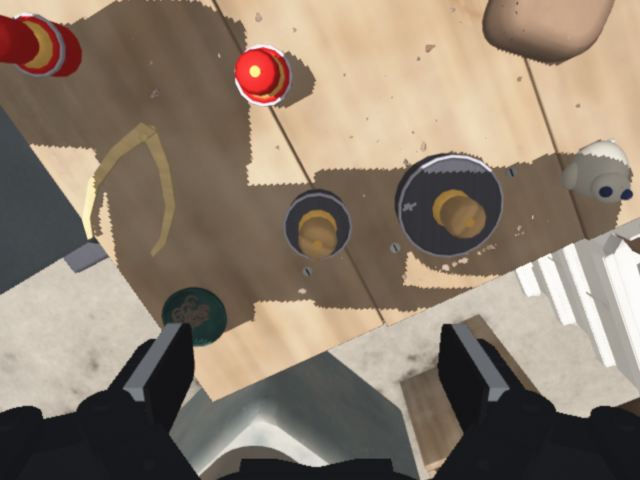

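Dimple at (317,240) and ring at (318,225) match the prediction, and so does the largest at (449,205). Grasp the medium with the fingers half closed.

```bash
python3 -m handwheel '[[[-0.5,1,25],[0,0,0],-0.2],[[0,0,25],[0,0,0],-0.1],[[0,0,25],[0,0,0],-0.1],[[0,0,25],[0,0,0],-0.1],[[0,0,20],[0,0,0],-0.1],[[0,0,12],[0,0,0],-0.1],[[0,0,8],[0,0,0],-0.1],[[0,0,0],[0,0,0],0],[[0,0,0],[0,0,0],0.8],[[0,0,0],[0,0,0],0.8],[[0,0,0],[0,0,0],0.8],[[0,0,0],[0,0,0],0.8],[[0,0,0],[0,0,0],0.8]]' 40
python3 -m handwheel '[[[0,0,-15],[0,0,0],0.8],[[0,0,-20],[0,0,0],0.8],[[0,0,-20],[0,0,0],0.8],[[0,0,-20],[0,0,0],0.8],[[0,0,-15],[0,0,0],0.8],[[0,0,0],[0,0,0],0.8],[[0,0,0],[0,0,0],0.8]]'
python3 - <<'E'
from h import *
move([.5294,.0788,.124])
E
```

```text
clock: 13.65
position: [0.4843, -0.1757, 0.0352]
ee_rot: [0.0, 0.855, 0.519, 0.0]
contact_force: [-1.5, 1.2, 6.4]
width: 0.0232
gripper_force: 39.5
clock: 14.52
position: [0.4837, -0.1754, 0.1241]
ee_rot: [-0.0, 0.855, 0.519, -0.0]
contact_force: [-0.3, 0.3, -0.0]
width: 0.0231
gripper_force: 39.6
pos [ 0.4837 -0.1754  0.1241] shift [ 2.465e+02 -7.690e+01  2.000e-01] ty deg -27.5 tilt 0.06
```

```bash
python3 -m handwheel '[[[20,-6.2,-10],[0,0,0],0.8],[[28,-8.8,0],[0,0,0],0.8],[[28,-8.8,0],[0,0,0],0.8],[[28,-8.8,0],[0,0,0],0.8],[[28,-8.8,0],[0,0,0],0.8],[[28,-8.8,0],[0,0,0],0.8],[[28,-8.8,0],[0,0,0],0.8],[[28,-8.8,0],[0,0,0],0.8],[[20,-6.2,0],[0,0,0],0.8],[[10,-3,10],[0,0,0],0.8],[[0,0,20],[0,0,0],0.8],[[0,0,0],[0,0,0],0.8],[[0,0,0],[0,0,0],0.8]]'
python3 - <<'E'
from h import *
c=cam("wrist");im=vision.get_image("wrist");cv2.imwrite("pics/w6.png",im)
move([.5292,.0779,.04])
E
```

```text
clock: 16.15
position: [0.5295, 0.0778, 0.1044]
ee_rot: [-0.0, 0.855, 0.518, -0.0]
contact_force: [-0.7, 1.4, -0.6]
width: 0.023
gripper_force: 39.5
pos [0.5298 0.0778 0.1048] shift [-0.2 -0.6 64.8] ty deg -27.5 tilt 0.03
```

View pics/w6.png

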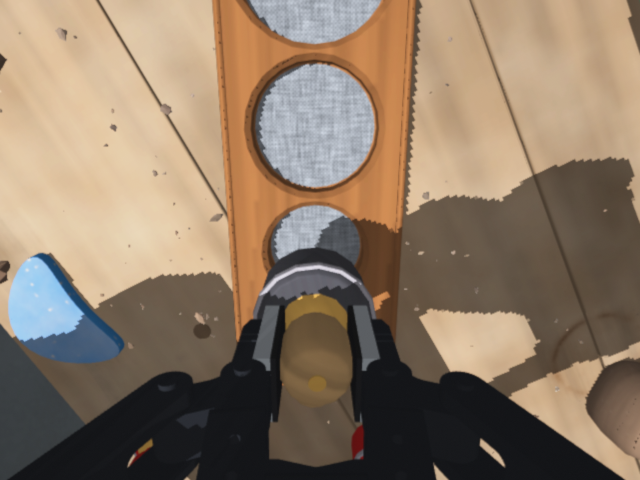

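Medium is held with its dimple at (318,383) and the large recess at (317,125). I'll compute the correction.

```bash
python3 - <<'E'
from h import *
c=cam("wrist");print(inhand(c,(318,383)))
im=cv2.imread("pics/w6.png");hs=cv2.cvtColor(im,cv2.COLOR_BGR2HSV)
m=cv2.inRange(hs,(0,0,130),(180,60,255));m[:,:248]=0;m[:,382:]=0;m[:58]=0;m[195:]=0
q=max(cv2.findContours(m,0,1)[0],key=cv2.contourArea);e=cv2.fitEllipse(q);print(e)
p=hit(c,e[0],.006);r=p[:2]-.068*np.array([.460,.888]);k=hit(c,(318,383),readout.get_state()["position"][2]+.032)[:2]
d=r-k;print("recess",r,"cutter",k,"tool x,y",1e3*d@[.46,.888],1e3*d@[.888,-.46])
E
```

```text
[ -1.5   0.9 -32. ]
((316.44598388671875, 125.31423950195312), (113.2869644165039, 122.08826446533203), 5.0638861656188965)
recess [0.53106157 0.07811231] cutter [0.52990591 0.07600383] tool x,y 2.403930695078214 0.05632509694400329
```

```bash
python3 -m handwheel '[[[2,0,15],[0,0,0],0.8],[[0,0,20],[0,0,0],0.8],[[0,0,12],[0,0,0],0.8],[[0,0,8],[0,0,0],0.8],[[0,0,5],[0,0,0],0.8],[[0,0,4],[0,0,0],0.8],[[0,0,1],[0,0,0],0.8],[[0,0,0],[0,0,0],0.8]]'
python3 -m handwheel '[[[0,0,0],[0,0,0],0],[[0,0,0],[0,0,0],-0.2],[[0,0,0],[0,0,0],-0.2],[[0,0,-15],[0,0,0],-0.2],[[0,0,-25],[0,0,0],-0.2],[[0,0,-25],[0,0,0],-0.2],[[0,0,-25],[0,0,0],-0.2],[[0,0,-25],[0,0,0],-0.2],[[0,0,-20],[0,0,0],-0.2],[[0,0,0],[0,0,0],-0.2]]'
python3 - <<'E'
from h import *
move([.5702,-.205,.174])
E
```

```text
clock: 17.2
position: [0.5307, 0.0801, 0.0411]
ee_rot: [0.0, 0.855, 0.519, 0.001]
contact_force: [-2.9, 0.9, 6.6]
width: 0.0235
gripper_force: 40.2
clock: 18.45
position: [0.5317, 0.08, 0.177]
ee_rot: [0.001, 0.855, 0.519, 0.002]
contact_force: [-0.4, 0.8, -0.7]
width: 0.0513
gripper_force: 0.0
pos [0.5317 0.08   0.177 ] shift [-235.   165.7    3.1] ty deg -27.5 tilt 0.29
```

```bash
python3 -m handwheel '[[[-23.5,16.6,0],[0,0,0],-0.2],[[-23.5,16.6,0],[0,0,0],-0.2],[[-23.5,16.6,0],[0,0,0],-0.2],[[-23.5,16.6,0],[0,0,0],-0.2],[[-23.5,16.6,0],[0,0,0],-0.2],[[-23.5,16.6,0],[0,0,0],-0.2],[[-23.5,16.6,0],[0,0,0],-0.2],[[-23.5,16.6,0],[0,0,0],-0.2],[[-23.5,16.6,0],[0,0,0],-0.2],[[-23.5,16.6,0],[0,0,0],-0.2],[[0,0,0],[0,0,0],-0.2],[[0,0,0],[0,0,0],-0.2]]'
python3 - <<'E'
from h import *
move([.5705,-.2045,.034])
c=cam("wrist");im=vision.get_image("wrist")
cv2.imwrite("pics/w7.png",im)
hs=cv2.cvtColor(im,cv2.COLOR_BGR2HSV);m=cv2.inRange(hs,(8,80,40),(28,255,255));m[:190]=0;m[265:]=0;m[:,280:]&=255;m[:,:280]=0;m[:,355:]=0
q=max(cv2.findContours(m,0,1)[0],key=cv2.contourArea);print(cv2.boundingRect(q),proj(c,[.5705,-.2045,.066]),proj(c,[.5705,-.2045,.027]))
E
```

```text
clock: 19.95
position: [0.5685, -0.2043, 0.1739]
ee_rot: [-0.001, 0.855, 0.519, -0.0]
contact_force: [-0.5, 0.6, -0.3]
width: 0.0511
gripper_force: 0.0
pos [ 0.5685 -0.2043  0.1739] shift [  0.7   2.2 139.9] ty deg -27.5 tilt 0.13
(302, 207, 39, 50) [318.54677106 238.87784478] [318.25104094 222.20930697]
```

```bash
python3 -m handwheel '[[[0.7,3.5,25],[0,0,0],-0.2],[[0,0,25],[0,0,0],-0.1],[[0,0,25],[0,0,0],-0.1],[[0,0,25],[0,0,0],-0.1],[[0,0,20],[0,0,0],-0.1],[[0,0,12],[0,0,0],-0.1],[[0,0,8],[0,0,0],-0.1],[[0,0,0],[0,0,0],0],[[0,0,0],[0,0,0],0.8],[[0,0,0],[0,0,0],0.8],[[0,0,0],[0,0,0],0.8],[[0,0,0],[0,0,0],0.8],[[0,0,0],[0,0,0],0.8]]' 45
python3 -m handwheel '[[[0,0,-15],[0,0,0],0.8],[[0,0,-20],[0,0,0],0.8],[[0,0,-20],[0,0,0],0.8],[[0,0,-20],[0,0,0],0.8],[[0,0,-25],[0,0,0],0.8],[[0,0,0],[0,0,0],0.8],[[0,0,0],[0,0,0],0.8]]'
python3 - <<'E'
from h import *
move(list(np.array([.5310,.0781])+.148*np.array([.46,.888]))+[.134])
E
```

```text
clock: 21.62
position: [0.5726, -0.2061, 0.0353]
ee_rot: [0.0, 0.855, 0.519, 0.0]
contact_force: [-2.8, 1.1, 5.7]
width: 0.023
gripper_force: 44.3
clock: 22.5
position: [0.5721, -0.2059, 0.1339]
ee_rot: [-0.0, 0.855, 0.519, -0.0]
contact_force: [-0.9, 0.3, -2.2]
width: 0.0227
gripper_force: 44.5
pos [ 0.5721 -0.2059  0.1339] shift [ 3.810e+02 -1.679e+02  1.000e-01] ty deg -27.5 tilt 0.05
```

```bash
python3 -m handwheel '[[[20,-8.8,-5],[0,0,0],0.8],[[30,-13.2,0],[0,0,0],0.8],[[30,-13.2,0],[0,0,0],0.8],[[30,-13.2,0],[0,0,0],0.8],[[30,-13.2,0],[0,0,0],0.8],[[30,-13.2,0],[0,0,0],0.8],[[30,-13.2,0],[0,0,0],0.8],[[30,-13.2,0],[0,0,0],0.8],[[30,-13.2,0],[0,0,0],0.8],[[30,-13.2,0],[0,0,0],0.8],[[30,-13.2,0],[0,0,0],0.8],[[30,-13.2,0],[0,0,0],0.8],[[20,-8.8,5],[0,0,0],0.8],[[10,-4.4,20],[0,0,0],0.8],[[0,0,10],[0,0,0],0.8],[[0,0,0],[0,0,0],0.8],[[0,0,0],[0,0,0],0.8]]'
python3 - <<'E'
from h import *
c=cam("wrist");im=vision.get_image("wrist");cv2.imwrite("pics/w8.png",im)
move([.599,.2095,.04])
E
```

```text
clock: 24.62
position: [0.6001, 0.2075, 0.105]
ee_rot: [0.0, 0.855, 0.518, 0.0]
contact_force: [0.3, 0.3, -1.6]
width: 0.0231
gripper_force: 44.5
pos [0.6003 0.2076 0.1053] shift [ 1.1 -2.1 65.3] ty deg -27.6 tilt 0.07
```

View pics/w8.png

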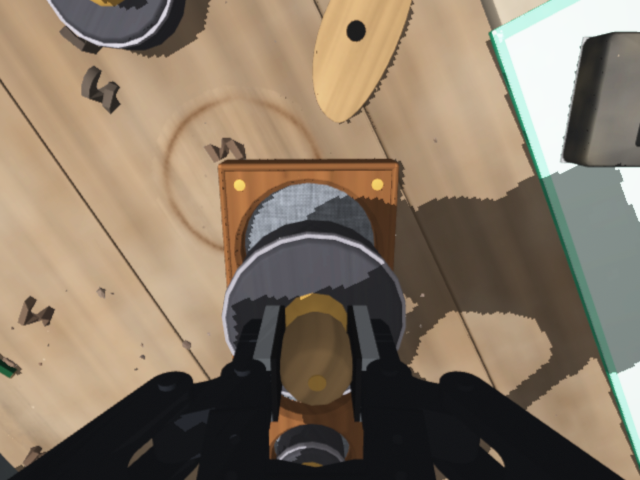

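Largest is held (dimple (317,382)). The tray's end pins are at (239,185) and (377,185), and its end edge runs (221,161)–(398,162). I'll compute the correction from these.

```bash
cat > corr.py <<'E'
from h import *
import sys
E
python3 - <<'E'
from h import *
c=cam("wrist")
a,b=hit(c,(220,161),.02),hit(c,(399,161),.02);print("edge len",np.linalg.norm(a-b))
p=(hit(c,(239,185),.02)+hit(c,(377.5,185),.02))/2
e=(a+b)/2; u=np.array([.46,.888])
k=hit(c,(317,382),readout.get_state()["position"][2]+.032)[:2]
for name,r in(("edge",e[:2]-.0505*u),("pin",np.array(p[:2])-.0*u)):
    d=r-k;print(name,r,1e3*d@u,1e3*d@[.888,-.46])
print("inhand",inhand(c,(317,382)))
E
```

```text
edge len 0.0950269051694869
edge [0.59822129 0.20952637] 1.968836046146126 -3.2974657887201744
pin [0.61486224 0.24333323] 39.64416477612171 -4.071455260116694
inhand [ -1.2   0.6 -32. ]
```

```bash
python3 -m handwheel '[[[1.8,-2.7,15],[0,0,0],0.8],[[0,0,20],[0,0,0],0.8],[[0,0,12],[0,0,0],0.8],[[0,0,8],[0,0,0],0.8],[[0,0,5],[0,0,0],0.8],[[0,0,4],[0,0,0],0.8],[[0,0,1.3],[0,0,0],0.8],[[0,0,0],[0,0,0],0.8]]'
python3 -m handwheel '[[[0,0,0],[0,0,0],0],[[0,0,0],[0,0,0],-0.2],[[0,0,0],[0,0,0],-0.2],[[0,0,-15],[0,0,0],-0.2],[[0,0,-25],[0,0,0],-0.2],[[0,0,-25],[0,0,0],-0.2],[[0,0,-25],[0,0,0],-0.2],[[0,0,-25],[0,0,0],-0.2],[[0,0,-20],[0,0,0],-0.2],[[0,0,0],[0,0,0],-0.2]]'
python3 - <<'E'
from h import *
move([.578,.3702,.174])
E
```

```text
clock: 25.68
position: [0.5984, 0.2113, 0.0412]
ee_rot: [0.0, 0.855, 0.519, 0.001]
contact_force: [-2.5, 0.4, 7.2]
width: 0.0229
gripper_force: 45.0
clock: 26.92
position: [0.5995, 0.2113, 0.1771]
ee_rot: [0.001, 0.855, 0.519, 0.003]
contact_force: [0.8, -0.5, -0.5]
width: 0.0511
gripper_force: 0.0
pos [0.5995 0.2113 0.1771] shift [131.  -92.5   3.2] ty deg -27.5 tilt 0.3
```

```bash
python3 -m handwheel '[[[21.8,-15.4,0],[0,0,0],-0.2],[[21.8,-15.4,0],[0,0,0],-0.2],[[21.8,-15.4,0],[0,0,0],-0.2],[[21.8,-15.4,0],[0,0,0],-0.2],[[21.8,-15.4,0],[0,0,0],-0.2],[[21.8,-15.4,0],[0,0,0],-0.2],[[0,0,0],[0,0,0],-0.2],[[0,0,0],[0,0,0],-0.2]]'
python3 - <<'E'
from h import *
move([.578,.3702,.034])
c=cam("wrist");im=vision.get_image("wrist")
cv2.imwrite("pics/w9.png",im)
hs=cv2.cvtColor(im,cv2.COLOR_BGR2HSV);m=cv2.inRange(hs,(8,80,40),(28,255,255));m[:190]=0;m[265:]=0;m[:,:280]=0;m[:,355:]=0
q=max(cv2.findContours(m,0,1)[0],key=cv2.contourArea);print(cv2.boundingRect(q),proj(c,[.578,.3702,.066]),proj(c,[.578,.3702,.027]))
E
```

```text
clock: 27.92
position: [0.5763, 0.3689, 0.1736]
ee_rot: [0.0, 0.855, 0.519, -0.001]
contact_force: [0.4, 0.4, 0.2]
width: 0.0513
gripper_force: 0.0
pos [0.5763 0.3689 0.1736] shift [  2.2   0.9 139.6] ty deg -27.5 tilt 0.1
(298, 200, 40, 50) [316.5859193  236.77710075] [316.43471756 220.19366149]
```

View pics/w9.png

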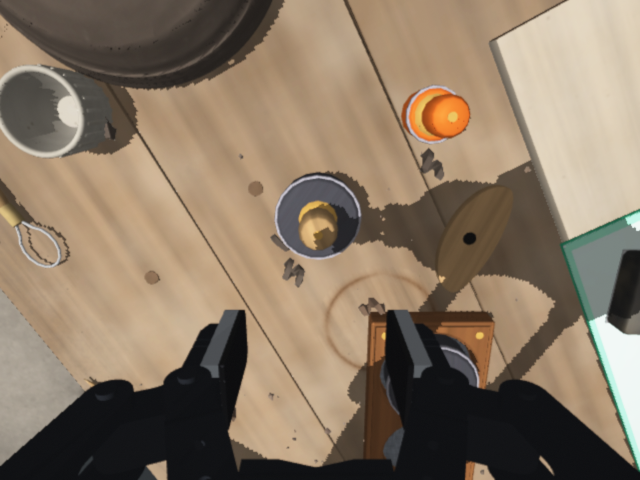

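The large cutter's dimple is at about (319,232) with its ring round (318,217), and the largest is seated at lower right. The orange toy at (440,112) is clear. Grasp it.

```bash
python3 -m handwheel '[[[4,1.5,25],[0,0,0],-0.2],[[0,0,25],[0,0,0],-0.1],[[0,0,25],[0,0,0],-0.1],[[0,0,25],[0,0,0],-0.1],[[0,0,20],[0,0,0],-0.1],[[0,0,12],[0,0,0],-0.1],[[0,0,8],[0,0,0],-0.1],[[0,0,0],[0,0,0],0],[[0,0,0],[0,0,0],0.8],[[0,0,0],[0,0,0],0.8],[[0,0,0],[0,0,0],0.8],[[0,0,0],[0,0,0],0.8],[[0,0,0],[0,0,0],0.8]]' 45
python3 -m handwheel '[[[0,0,-15],[0,0,0],0.8],[[0,0,-20],[0,0,0],0.8],[[0,0,-20],[0,0,0],0.8],[[0,0,-20],[0,0,0],0.8],[[0,0,-25],[0,0,0],0.8],[[0,0,0],[0,0,0],0.8],[[0,0,0],[0,0,0],0.8]]'
python3 - <<'E'
from h import *
# between the TCPs at which medium and largest were set down
a,b=np.array([.5307,.0801]),np.array([.5984,.2113]);print(np.linalg.norm(b-a))
move(list(a+(b-a)*68/148)+[.134])
E
```

```text
clock: 29.6
position: [0.5801, 0.3729, 0.0352]
ee_rot: [-0.0, 0.855, 0.519, 0.001]
contact_force: [-1.4, 0.3, 5.3]
width: 0.0232
gripper_force: 44.5
clock: 30.48
position: [0.5792, 0.3721, 0.1334]
ee_rot: [-0.0, 0.855, 0.519, -0.001]
contact_force: [-0.0, -0.1, -1.4]
width: 0.0231
gripper_force: 44.4
0.14763715656974705
pos [0.5792 0.3721 0.1334] shift [-213.6   91.6   -0.4] ty deg -27.5 tilt 0.09
```

```bash
python3 -m handwheel '[[[-15,6.4,0],[0,0,0],0.8],[[-26,11.2,0],[0,0,0],0.8],[[-26,11.2,0],[0,0,0],0.8],[[-26,11.2,0],[0,0,0],0.8],[[-26,11.2,0],[0,0,0],0.8],[[-26,11.2,0],[0,0,0],0.8],[[-26,11.2,0],[0,0,0],0.8],[[-26,11.2,0],[0,0,0],0.8],[[-16.6,6.8,0],[0,0,0],0.8],[[0,0,20],[0,0,0],0.8],[[0,0,10],[0,0,0],0.8],[[0,0,0],[0,0,0],0.8],[[0,0,0],[0,0,0],0.8]]'
python3 - <<'E'
from h import *
c=cam("wrist");im=vision.get_image("wrist");cv2.imwrite("pics/w10.png",im)
move([.5618,.1404,.04])
E
```

```text
clock: 32.1
position: [0.5627, 0.141, 0.1046]
ee_rot: [0.0, 0.855, 0.519, 0.0]
contact_force: [-0.4, 0.3, -0.8]
width: 0.0229
gripper_force: 44.4
pos [0.5628 0.1411 0.1048] shift [-1.1 -0.7 64.8] ty deg -27.5 tilt 0.06
```

View pics/w10.png

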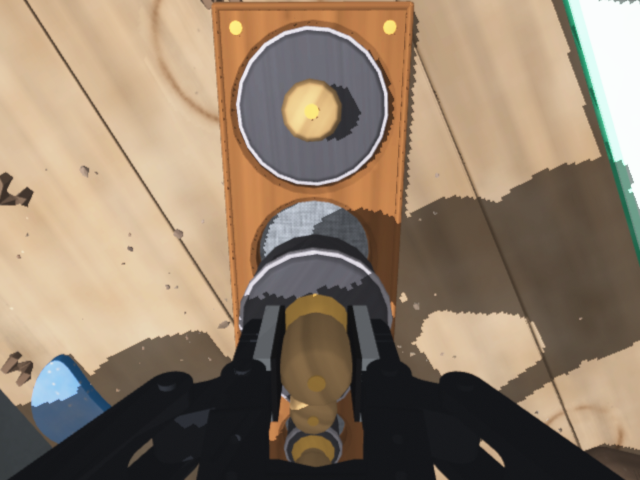

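The largest is seated and centred at (313,105), and the large cutter is held with its dimple at (317,383), the same as the others. Apply (-1,-0.7) and lower.

```bash
python3 -m handwheel '[[[-1,-0.7,15],[0,0,0],0.8],[[0,0,20],[0,0,0],0.8],[[0,0,12],[0,0,0],0.8],[[0,0,8],[0,0,0],0.8],[[0,0,5],[0,0,0],0.8],[[0,0,4],[0,0,0],0.8],[[0,0,1],[0,0,0],0.8],[[0,0,0],[0,0,0],0.8]]'
python3 -m handwheel '[[[0,0,0],[0,0,0],0],[[0,0,0],[0,0,0],-0.2],[[0,0,0],[0,0,0],-0.2],[[0,0,-15],[0,0,0],-0.2],[[0,0,-25],[0,0,0],-0.2],[[0,0,-25],[0,0,0],-0.2],[[0,0,-25],[0,0,0],-0.2],[[0,0,-25],[0,0,0],-0.2],[[-30,0,-20],[0,0,0],-0.2],[[-40,0,0],[0,0,0],-0.2],[[-40,0,0],[0,0,0],-0.2],[[0,0,0],[0,0,0],-0.2],[[0,0,0],[0,0,0],-0.2]]'
python3 - <<'E'
from h import *
cv2.imwrite("pics/w11.png",vision.get_image("wrist"));c=cam("wrist")
u=np.array([.46,.888])
for d in(-.111,-.055,.013,.093): print(proj(c,list(np.array([.554,.128])+d*u)+[.072]))
E
```

```text
clock: 33.15
position: [0.5615, 0.1403, 0.0412]
ee_rot: [0.0, 0.855, 0.519, 0.001]
contact_force: [-2.8, -0.3, 7.5]
width: 0.0232
gripper_force: 45.2
clock: 34.78
position: [0.5112, 0.0429, 0.1751]
ee_rot: [0.0, 0.855, 0.518, 0.001]
contact_force: [0.2, 0.2, -0.1]
width: 0.0511
gripper_force: 0.0
[313.19295434 267.28618425]
[312.87502943 176.9572572 ]
[312.4231075   48.55705508]
[ 311.76976622 -137.07047765]
```

View pics/w11.png

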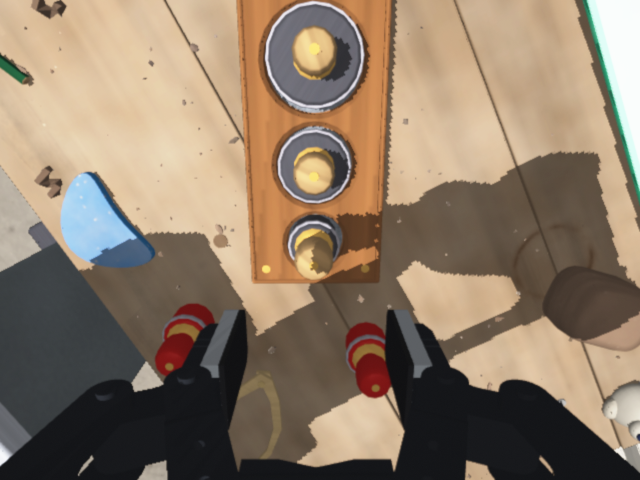

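The small, medium and large cutters stand centred in their recesses, with dimples at about (315,262), (314,176) and (315,48) matching the floor-seated prediction. The largest was confirmed in the previous view. Handing in.

```bash
python3 -c "
from rig import manip
print(manip.sign_off())"
```

```text
the job is handed in; nothing more can be done
None
```

All four cutters are upright in their matching recesses and released, smallest to largest, and the job was handed in at about 35 s on the clock; the sign-off returned no verdict.

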